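# Open the ink for re-inking the stamp pad

## Task

Get the stamp pad ready for re-inking: lift the loose cap off the ink bottle and set it down, without dropping it and the same way up, in the round recess of the wooden block, leaving the bottle standing where it is. Then take the lug at the front of the ink pad's lid, swing the lid open to 60 degrees and hold it there: the lid springs shut by itself, so finish while still holding it, for a colleague to pour the ink. Leave the date stamp, the honey jar, the tape roll and the marker where they are.

Things in the scene. Friction and masses are not known exactly. Their poses are not given: they have to be found in the camera images.
- cap: Black round plastic slip-on cap of the ink bottle, open below: 32 mm outer diameter, 36 mm tall, 20 g. Origin: centre of its underside (lower rim); z up. It sits loose over the bottle's neck, its rim resting on the bottle's shoulder 72 mm above the table; it only needs lifting, at least 30 mm, to clear the neck.
- ink_bottle: Loose standing grey plastic ink bottle with a paper label, 54 mm diameter; shoulder 72 mm and neck top 100 mm above its origin (centre of its underside); neck 21 mm diameter. With the cap on it is 108 mm tall. About 0.25 kg.
- cap_block: Fixed wooden block, 66 (its x) x 96 (its y) x 24 mm, origin centre of its underside; a round recess for the cap towards -y, two pen holes towards +y. It and the bottle may have swapped places. Between the two places stands a fixed tape dispenser, 100 mm tall; beyond x = 0.53, y -0.1 to 0.2, a fixed cash box, 62 mm high, its open lid up to 260 mm: pass in front of it.
- recess (a point): Centre of the floor of the block's round recess: 39 mm diameter, 10 mm deep, floor 14 mm above the table, mouth 24 mm above it. The seated cap's origin comes to this point and the cap stands out 26 mm above the block.
- ink_pad: Ink pad fixed to the table: black tray 110 (x) x 150 (y) x 22 mm high, origin centre of its underside, under a grey lid whose top is 34 mm above the table when shut. Its -x side, with the lid's lug, is the front and faces the robot roughly.
- pad_hinge (a point): Middle of the lid's hinge line, on the far (+x) edge of the ink pad: 55 mm along the pad's +x from its origin and 22 mm up. The hinge axis is the pad's y axis.
- lid_lug (a point): Centre of the lid's grip lug: a black disc, 26 mm diameter, on edge, 26 mm in front of the middle of the lid's front edge; flat faces 12 mm apart along the pad's y, to be pinched from above; free air below and beside. Lid shut: 136 mm in front of the hinge line, 28 mm above the table. It moves with the lid and can turn between the pads while the gripper stays pointing down.
- pad_lid (a joint): Lid angle, rad: 0 shut, growing as the lug goes up and over towards the far side; 60 degrees = 1.047; stop at 1.75. A spring and the lid's weight pull it shut: about 1.5 N at the lug when shut, about 3 N at 60 degrees.
- date_stamp: Bystander: wooden-handled date stamp, 43x54x83 mm, standing beyond the ink pad. Origin centre of underside.
- honey_jar: Bystander: small jar with a greenish lid, 63 mm diameter, 75 mm tall, at the right. Origin centre of underside.
- tape_roll: Bystander: small dark roll of tape, 53x51x19 mm, lying beyond the ink pad. Origin centre of underside.
- marker: Bystander: white and blue marker pen, 17x135x16 mm, lying along its y near the table's front edge. Origin centre of underside.
Mind the look-alikes: they are no part of the job. Of the things shaped like the cap, the black one is meant.

How it is judged:
By the outcome, as a careful person would: the job done as asked, in the order asked, and still so for the second after the job is handed in, while the arm keeps its last pose, push and grip.
It also fails if it takes over 59 s, if anything falls off the work surface, if the arm or the gripper's body presses on something with over 40 N, if the wrist force passes 120 N, or if a joint passes its speed limit or range.

## Robot

A 6-joint arm with a two-finger parallel gripper is mounted at the origin on a cart in front of the work surface, level with it; the furniture and walls round the work are solid. World frame = base frame: x ahead of the robot, y to its left, z up, the work surface at z = 0. Lengths are in mm, angles in rad, forces in N, time in s.
With the tool pointing down it reaches from about 300 to 950 mm from the base axis. Payload 3.1 kg.
Tool frame: the origin (TCP) lies midway between the tips of the shut fingers; the grasp point (between the pads) lies 19 mm behind it; z points along the fingers, y is the line along which they close (so a half turn about z gives the same grasp; the last joint's range is limited). The gripper opens to 85 mm and grips with 20 to 120 N. Pads are 22 mm wide; open, the fingers measure 114 mm over their backs; the gripper's body (76 mm by 85 mm) begins 54 mm behind the grasp point. The pads swing forward as they close: fully open they stand 13 mm farther back than shut.
Start: joints at [-1.329, 0.308, 1.634, -0, 1.2, -0.07], TCP at [191.706, -594.879, 231.272] pointing down, gripper open.
Joint ranges: [-3.06, 3.06], [-0.79, 1.96], [0.05, 2.63], [-1.19, 4.34], [0.05, 2.64], [-2.94, 2.94]. Speed limits (rad/s): [2.79, 2.79, 3.14, 3.14, 3.14, 3.14].

## Interface

Orientations are given as a unit quaternion [x, y, z, w].
In Python, from bench import sensors, eyes, ticket gives the robot as it stands.
- The arm moves only by the tool send_rows, never from a script. Its argument "moves" is a list of rows, each a list of 7 numbers: the shift along the tool's x, y, z in m, then the turn, a rotation vector about the tool's x, y, z in rad, then the closure, from 0 (fully open) to 1 (shut). A call has 1 to 20 rows; each row shifts and turns the commanded pose from where the row before left it, along the tool's axes as they then stand; what a row does not reach is not made up. A row lasts 1/12 s, in which the tool goes at most 41.7 mm and 7.16 degrees, less where a joint would pass 70% of its speed; a pose out of reach is approached as far as the arm can. A call is refused whole if a number of a shift passes 0.0417 or a number of a turn 0.125, either way. A call with a gripper value outside its range is refused whole. The fingers move at their own pace and stop on an object; "squeeze" is the grip in N (left out, the last holds). Time passes only in rows, so rows that do not move let the fingers close. It gives the time, the measured TCP pose, the force, the opening and the grip force at its end, in the units of the state.
- sensors.sense(): the state, without advancing time (a new reading comes with each control period).
- eyes.get_image(name): name is "side" or "top" or "wrist"; returns a dict with "img" (384x512x3 uint8, red, green, blue), "fx", "fy", "cx", "cy" (pixels), "R" (3x3) and "t" (3): a world point X has camera coordinates R X + t; the wrist camera has in their place "T_tool_cam" (4x4, takes a point from camera to tool coordinates, whose origin is the TCP and whose axes are the flange's). Camera axes: x right, y down, z forward; pixel columns grow to the right and rows downward; lengths in mm; the calibration is good to about 2 mm. The wrist camera is an equidistant fisheye: a pixel r from the principal point sees the ray r / f radians off the axis. A picture is of the moment at which its call begins: read the wrist's pose just before it. There is no depth.
- ticket.close_job(): hands the job in; it is judged then, once.
The state is a dict: "t": time; "joint_positions": joint angles; "qvel": joint speeds; "tau": joint torques, N m; "tool_pos": TCP position; "tcp_rot": TCP orientation; "contact_force": force on the tool from outside, world axes, zero at the start; "torque": the same for the moment, N m; "grip_width": opening from 0.0 (shut) to 1.0 (fully open); "grasp_force": force on a finger pad.
Only numpy, scipy, OpenCV 4.12 (cv2) and the standard library are available. Lean on these libraries where they do the work, as an engineer would, in place of code of your own. Each camera call takes 0.05 s, during which the arm holds its last target. There are 200 camera calls.

## Working session

There is one attempt and no reset: what is moved stays moved. The work goes in short steps, Python scripts to look and compute and a tool call to move; the robot and the scene stay as the last step left them, time stands still between calls to the robot, and variables do not carry over. Pictures are saved under pics/ and viewed, at most 10 in all, crops included, and the job is handed in when it is done.

Besides the shell and the picture viewer there is one more tool, called after "Request:" in YAML: its name, and indented under it one key for each argument. send_rows: Moves the arm, as the interface text tells. Its arguments: {"type":"object","properties":{"moves":{"type":"array"},"squeeze":{"type":"number"}},"required":["moves"]}

```bash
mkdir -p pics
python3 - <<'E'
from bench import sensors, eyes
import cv2, json, numpy as np
s=sensors.sense(); print({k:np.round(v,3).tolist() for k,v in s.items()})
for n in("side","top","wrist"):
    d=eyes.get_image(n); cv2.imwrite(f"pics/{n}0.png",d["img"][:,:,::-1])
    print(n,{k:np.round(v,4).tolist() for k,v in d.items() if k!="img"})
a=cv2.imread("pics/side0.png");cv2.imwrite("pics/side0b.png",cv2.resize(a,(800,600),interpolation=cv2.INTER_CUBIC))
a=cv2.imread("pics/top0.png");cv2.imwrite("pics/top0b.png",cv2.resize(a,(800,600),interpolation=cv2.INTER_CUBIC))
E
```

```text
{'t': 0.0, 'joint_positions': [-1.329, 0.309, 1.635, -0.0, 1.2, -0.07], 'qvel': [-0.001, -0.002, -0.0, -0.0, -0.002, -0.0], 'tau': [-0.0, -41.525, -27.667, -0.0, 0.01, -0.0], 'tool_pos': [191.475, -594.077, 230.031], 'tcp_rot': [0.988, 0.155, -0.0, -0.001], 'contact_force': [-0.225, -0.137, 0.169], 'torque': [0.011, -0.004, 0.005], 'grasp_force': 0.0, 'grip_width': 0.998}
side {'fx': 411.1128, 'fy': 411.1128, 'cx': 256.4977, 'cy': 190.1843, 'R': [[0.9112, -0.4117, -0.0157], [-0.2696, -0.5671, -0.7783], [0.3115, 0.7134, -0.6278]], 't': [-456.6099, 177.756, 1188.9228]}
top {'fx': 483.886, 'fy': 483.886, 'cx': 255.0485, 'cy': 195.5045, 'R': [[-0.0265, -0.9996, -0.0009], [-0.9784, 0.0262, -0.2049], [0.2049, -0.0046, -0.9788]], 't': [-47.3222, 485.7443, 1393.4737]}
wrist {'fx': 297.3186, 'fy': 297.3186, 'cx': 254.3041, 'cy': 185.923, 'T_tool_cam': [[-0.0005, -0.9493, -0.3145, 82.1126], [1.0, -0.0003, -0.0009, 1.0825], [0.0008, -0.3145, 0.9493, -142.1538], [0.0, 0.0, 0.0, 1.0]]}
```

View pics/side0b.png

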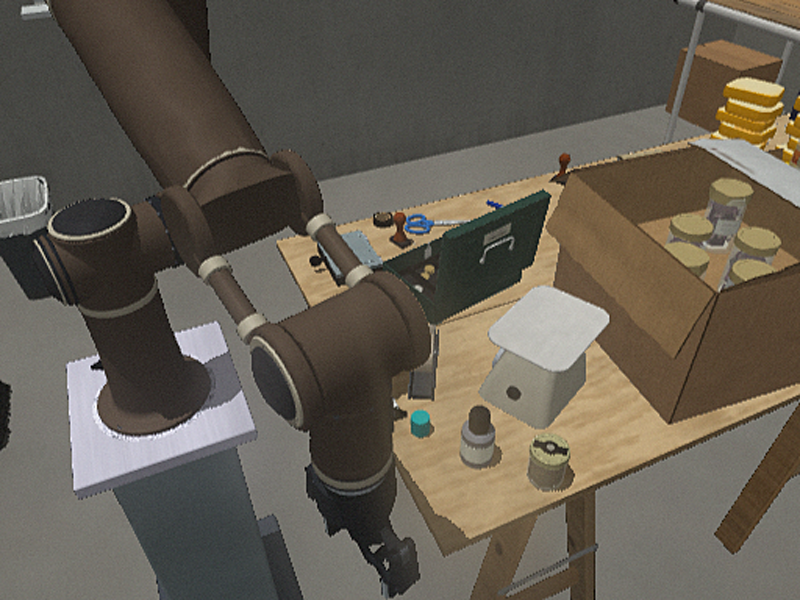

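View pics/top0b.png

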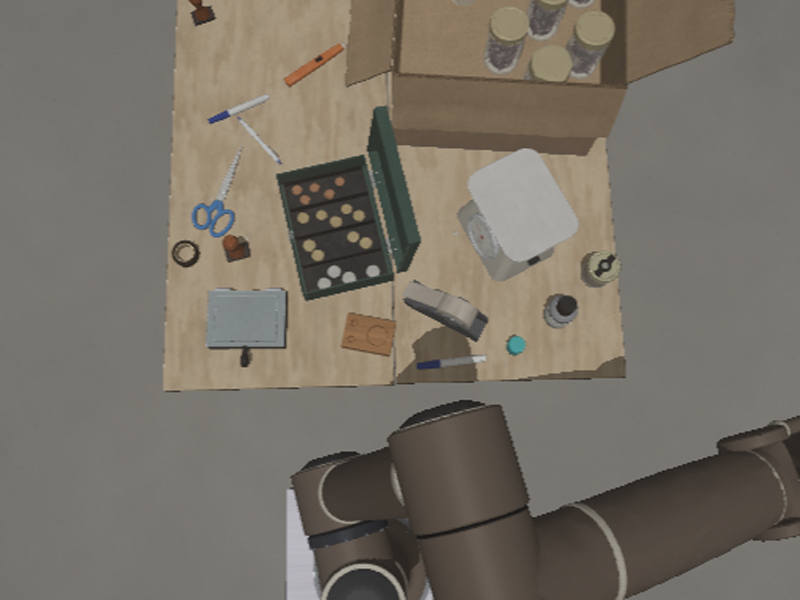

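The top view (800-wide) shows the bottle with its black cap at (565,305), the block at (368,334) with its recess at (378,335), the dispenser between them, the pad at (246,318) and its lug at (246,357).
Things that could be taken for the cap:
- the black cap on the bottle: top (565,304), side (479,418). This one matches the description.
- the teal cap: top (516,345), side (420,424).
- the honey jar's lid: top (601,266).
- the black lug: top (246,357).

I'll check that choice in a crop and triangulate it.

```bash
cat > h.py <<'E'
import numpy as np, cv2
from scipy.spatial.transform import Rotation as Ro
from bench import sensors, eyes
def grab(n):
    s=sensors.sense(); d=eyes.get_image(n)
    if n=="wrist":
        T=np.eye(4);T[:3,:3]=Ro.from_quat(s["tcp_rot"]).as_matrix();T[:3,3]=s["tool_pos"]
        W=T@np.array(d["T_tool_cam"]); d["Rc"]=W[:3,:3]; d["C"]=W[:3,3]
    else:
        R=np.array(d["R"]); d["Rc"]=R.T; d["C"]=-R.T@np.array(d["t"])
    d["n"]=n; return d
def ray(d,u,v):
    x=(u-d["cx"])/d["fx"]; y=(v-d["cy"])/d["fy"]
    if d["n"]=="wrist":
        r=np.hypot(x,y)+1e-12; q=np.array([x/r*np.sin(r),y/r*np.sin(r),np.cos(r)])
    else: q=np.array([x,y,1.])
    q=d["Rc"]@q; return q/np.linalg.norm(q)
def proj(d,X):
    q=d["Rc"].T@(np.array(X,float)-d["C"])
    if d["n"]=="wrist":
        r=np.hypot(q[0],q[1]); th=np.arctan2(r,q[2]); x,y=q[:2]/r*th
    else: x,y=q[:2]/q[2]
    return np.array([x*d["fx"]+d["cx"],y*d["fy"]+d["cy"]])
def plane(d,u,v,z):
    r=ray(d,u,v); return d["C"]+r*(z-d["C"][2])/r[2]
def tri(*obs): # (d,u,v)
    A=np.zeros((3,3));b=np.zeros(3)
    for d,u,v in obs:
        r=ray(d,u,v);P=np.eye(3)-np.outer(r,r);A+=P;b+=P@d["C"]
    X=np.linalg.solve(A,b); return X,[np.round(proj(d,X)-[u,v],1).tolist() for d,u,v in obs]
def crop(d,u,v,w,k,name):
    a=d["img"][max(0,int(v-w)):int(v+w),max(0,int(u-w)):int(u+w),::-1]
    a=cv2.resize(a,None,fx=k,fy=k,interpolation=cv2.INTER_CUBIC); 
    if name: cv2.imwrite("pics/"+name,a)
    return a
E
python3 - <<'E'
from h import *
t=grab("top"); s=grab("side")
a=crop(t,362,197,26,7,None);b=crop(s,306,275,26,7,None); c=crop(t,237,212,26,7,None);e=crop(t,157,215,40,4.55,None)
cv2.imwrite("pics/c1.png",np.vstack([np.hstack([a,b]),np.hstack([c,cv2.resize(e,(364,364))])])[:, :]) 
im=cv2.imread("pics/c1.png"); cv2.imwrite("pics/c1.png",cv2.resize(im,(600,600)))
for d,(u,v) in((t,(362,195)),(s,(306,268))):
    g=d["img"].max(2).astype(int); m=(g<75).astype(np.uint8)
    n,l,st,ce=cv2.connectedComponentsWithStats(m)
    for i in range(1,n):
        if st[i,4]>15 and np.hypot(*(ce[i]-[u,v]))<25: print(d["n"],st[i],ce[i].round(1))
print(plane(t,362,194,108).round(1), plane(t,242,214.5,24).round(1), plane(t,157,203,34).round(1), plane(t,157,228,28).round(1))
E
```

```text
top [356 189  13  13 131] [362.  195.1]
side [301 260  13  18 128] [308.5 268.1]
[ 468.4 -366.2  108. ] [432.4 -19.5  24. ] [472.6 235.2  34. ] [397.6 235.3  28. ]
```

View pics/c1.png

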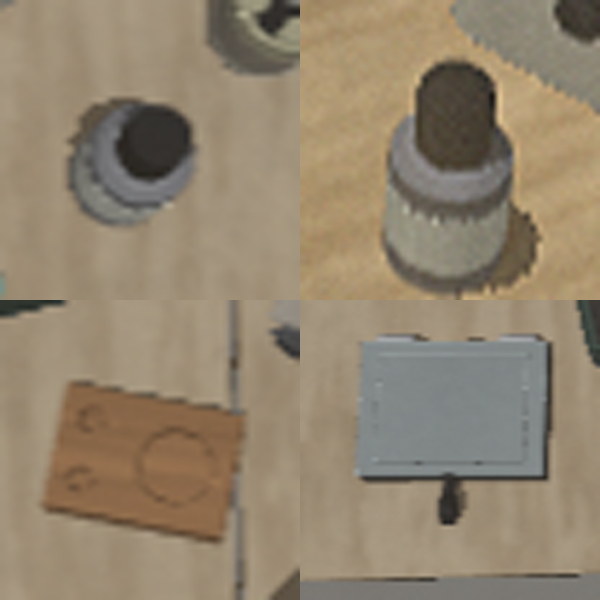

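The crop confirms the black cap on the bottle, seen in top at (362.8,195.2) and in side at (307,263.5). The recess is in top at (241.3,214.9) and the lug in top at (157,228). All of these fit the sizes and reach given. I'll move toward the bottle and refine with the wrist camera.

Request:
send_rows:
  moves:
    - [0.03, -0.013, 0, 0, 0, 0, 0]
    - [0.03, -0.013, 0, 0, 0, 0, 0]
    - [0.03, -0.013, 0, 0, 0, 0, 0]
    - [0.03, -0.013, 0, 0, 0, 0, 0]
    - [0.03, -0.013, 0, 0, 0, 0, 0]
    - [0.03, -0.013, 0, 0, 0, 0, 0]
    - [0.03, -0.013, 0, 0, 0, 0, 0]
    - [0.03, -0.013, 0, 0, 0, 0, 0]
    - [0.03, -0.013, 0, 0, 0, 0, 0]
    - [0, 0, 0, 0, 0, 0, 0]
    - [0, 0, 0, 0, 0, 0, 0]

```text
t: 1.17
tool_pos: [413.9, -399.5, 231.2]
tcp_rot: [0.988, 0.157, -0.0, 0.0]
contact_force: [-1.0, 0.4, -0.4]
grip_width: 1.001
grasp_force: 0.0
```

```bash
cat >> h.py <<'E'
def blob(d,u,v,f,rad=40,amin=30):
    m=f(d["img"].astype(int)).astype(np.uint8)
    m=cv2.morphologyEx(m,cv2.MORPH_OPEN,np.ones((3,3),np.uint8))
    cs,_=cv2.findContours(m,cv2.RETR_EXTERNAL,cv2.CHAIN_APPROX_NONE)
    out=[]
    for c in cs:
        if cv2.contourArea(c)<amin: continue
        M=cv2.moments(c);p=(M["m10"]/M["m00"],M["m01"]/M["m00"])
        if np.hypot(p[0]-u,p[1]-v)<rad: out.append((cv2.contourArea(c),np.round(p,1),cv2.boundingRect(c),cv2.fitEllipse(c)))
    return out
E
python3 - <<'E'
from h import *
import pickle
w=grab("wrist"); pickle.dump(w,open("w1.pkl","wb")); t=grab("top");s=grab("side")
print(sensors.sense()["tool_pos"], tri((t,362.6,194.9),(s,307,263.4)))
X=tri((t,362.6,194.9),(s,307,263.4))[0]; p=proj(w,X); print(p)
print(blob(w,*p,lambda a:a.max(2)<70))
cv2.imwrite("pics/w1.png",w["img"][:,:,::-1])
E
```

```text
[ 412.07346139 -401.32116706  231.16859722] (array([ 469.00859592, -369.46673204,  104.00862422]), [[0.2, -0.8], [-1.0, 0.3]])
[240.66928104 113.27366274]
[(1870.0, array([246.4, 111.9]), (221, 87, 52, 49), ((246.4076385498047, 111.83963775634766), (46.250423431396484, 52.21355056762695), 70.26774597167969))]
```

View pics/w1.png

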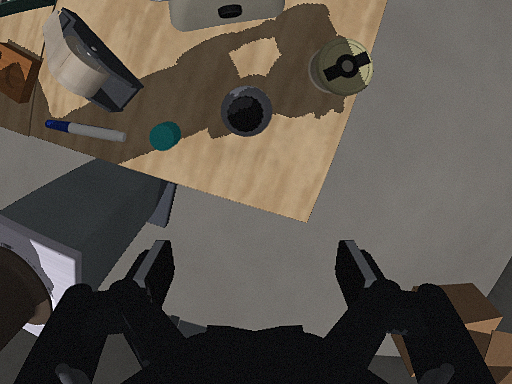

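The wrist view shows the bottle cap disc at about (245,112), the teal cap at (164,135) and the jar at (341,66). I'll move over the cap for the second wrist measurement.

Request:
send_rows:
  moves:
    - [0.03, -0.007, 0.015, 0, 0, 0, 0]
    - [0.03, -0.007, 0.015, 0, 0, 0, 0]
    - [0, 0, 0, 0, 0, 0, 0]
    - [0, 0, 0, 0, 0, 0, 0]

```text
t: 1.65
tool_pos: [464.8, -368.8, 199.9]
tcp_rot: [0.988, 0.155, -0.001, -0.001]
contact_force: [-0.7, -0.1, -0.3]
grip_width: 0.998
grasp_force: 0.0
```

Run:
```python
from h import *
import pickle
w=grab("wrist"); w1=pickle.load(open("w1.pkl","rb")); pickle.dump(w,open("w2.pkl","wb"))
print(sensors.sense()["tool_pos"])
f=lambda th:(lambda a:a.max(2)<th)
X=[469,-369,108]
for d in(w1,w):
    p=proj(d,X);print(p)
    for th in(40,50,60): print(th,[(b[0],b[1],b[2],np.round(b[3][1],1)) for b in blob(d,*p,f(th))])
a=crop(w1,246,112,40,7,None);p=proj(w,X);b=crop(w,*p,40,7,None)
h=min(a.shape[0],b.shape[0]);cv2.imwrite("pics/c2.png",cv2.resize(np.hstack([a[:h],b[:h]]),(800,400)))
print(p)
```

```text
[ 464.62007883 -369.60329225  200.72721348]
[239.95968698 113.46438935]
40 [(942.0, array([244.9, 114. ]), (227, 96, 36, 36), array([34.2, 35.3]))]
50 [(993.0, array([244.9, 113.6]), (227, 95, 37, 37), array([35.1, 36.2]))]
60 [(1645.0, array([246.3, 113.7]), (221, 90, 51, 46), array([42.6, 51.3]))]
[255.2781753  186.45753096]
40 [(1300.0, array([260. , 181.3]), (242, 159, 38, 45), array([37.2, 44.5]))]
50 [(1320.5, array([260. , 181.2]), (242, 159, 38, 45), array([37.4, 45.2]))]
60 [(1989.5, array([258.3, 172.9]), (233, 144, 47, 60), array([43.2, 61.7]))]
[255.2781753  186.45753096]
```

View pics/c2.png

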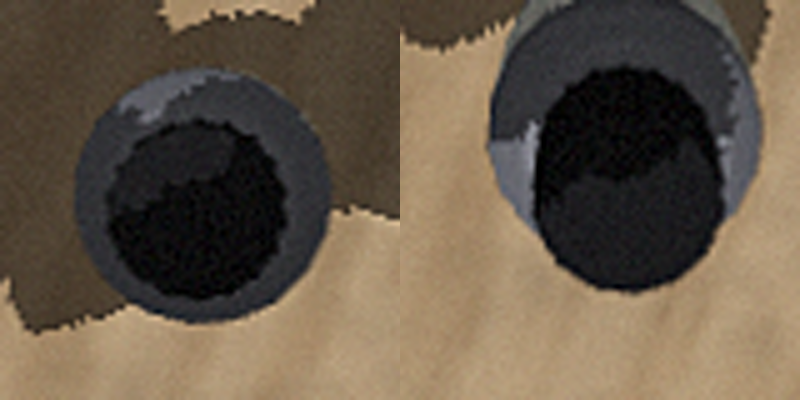

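The crops show the cap's top disc at (245,113.7) in the first wrist view and (260.7,185.5) in the second. Next I'll triangulate from those two views and check with top and side.

Run:
```python
from h import *
import pickle
w1=pickle.load(open("w1.pkl","rb"));w=pickle.load(open("w2.pkl","rb"));t=grab("top")
o1=(w1,245,113.8);o2=(w,260.7,185.5);o3=(t,362.7,195)
print(tri(o1,o2),tri(o1,o2,o3),plane(*o1,108),plane(*o2,108),plane(*o3,108))
s=sensors.sense();R=Ro.from_quat(s["tcp_rot"]).as_matrix()
X=plane(*o2,108); print(s["tool_pos"],R.T@(X-s["tool_pos"]),R.round(3).tolist())
```

```text
(array([ 469.76728232, -373.43598008,  103.64410812]), [[0.1, -0.0], [-0.1, 0.0]]) (array([ 468.14589346, -372.99309939,   94.75567299]), [[-0.6, 0.7], [-1.4, -1.6], [0.7, -0.0]]) [ 470.07104499 -373.35466251  108.        ] [ 471.1788925  -373.01893932  108.        ] [ 465.46997308 -367.98462237  108.        ]
[ 464.6871234  -370.11674304  201.3822814 ] [ 5.36224646  4.71841999 93.37986461] [[0.952, 0.306, -0.001], [0.306, -0.952, -0.001], [-0.001, 0.0, -1.0]]
```

Request:
send_rows:
  moves:
    - [0.0025, 0.002, 0.025, 0, 0, 0, 0]
    - [0.0025, 0.002, 0.025, 0, 0, 0, 0]
    - [0, 0, 0, 0, 0, 0, 0]
    - [0, 0, 0, 0, 0, 0, 0]

```text
t: 2.08
tool_pos: [469.8, -371.4, 150.5]
tcp_rot: [0.988, 0.154, -0.001, -0.001]
contact_force: [-0.4, -0.1, 0.4]
grip_width: 0.998
grasp_force: 0.0
```

Run:
```python
from h import *
P=np.mean([sensors.sense()["tool_pos"]],0)
w=grab("wrist");X=[470,-372,108];p=proj(w,X);print(P,p)
for th in(40,50): print([(b[0],b[1],b[2],np.round(b[3][1],1)) for b in blob(w,*p,lambda a:a.max(2)<th,60)])
crop(w,*p,60,5,"c3.png")
# where the tool axis meets z=108
print(proj(w,[P[0],P[1],108]))
import pickle; pickle.dump(w,open("w3.pkl","wb"))
```

```text
[ 469.75690985 -371.4444666   150.45864171] [254.03419652 215.04981059]
[(2052.5, array([255.4, 207. ]), (233, 178, 46, 58), array([45.8, 57.3]))]
[(2073.5, array([255.5, 206.9]), (233, 178, 46, 58), array([45.9, 57.7]))]
[253.14509402 215.13211581]
```

View pics/c3.png

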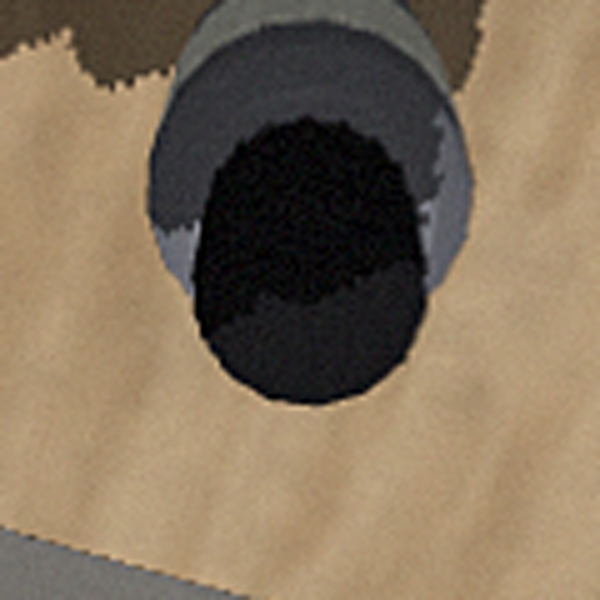

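The disc is centred at (256,213.5) against a tool-axis crossing of (253,215), so I correct by +1 mm in x and +2 mm in y in tool axes. Then I descend to TCP z of about 83 and close.

Request:
send_rows:
  moves:
    - [0.001, 0.002, 0.01, 0, 0, 0, 0]
    - [0, 0, 0.02, 0, 0, 0, 0]
    - [0, 0, 0.02, 0, 0, 0, 0]
    - [0, 0, 0.0175, 0, 0, 0, 0]
    - [0, 0, 0, 0, 0, 0, 0]
    - [0, 0, 0, 0, 0, 0, 0.3]
    - [0, 0, 0, 0, 0, 0, 0.5]
    - [0, 0, 0, 0, 0, 0, 0.7]
    - [0, 0, 0, 0, 0, 0, 0.8]
    - [0, 0, 0, 0, 0, 0, 0.8]
    - [0, 0, 0, 0, 0, 0, 0.8]
    - [0, 0, 0, 0, 0, 0, 0.8]
    - [0, 0, 0, 0, 0, 0, 0.8]
  squeeze: 25

```text
t: 3.22
tool_pos: [474.0, -373.3, 85.4]
tcp_rot: [0.988, 0.155, 0.001, 0.001]
contact_force: [-0.1, 2.4, 6.6]
grip_width: 0.365
grasp_force: 24.5
```

Gripped at about 31 mm opening, which matches the cap. Lifting straight up.

Request:
send_rows:
  moves:
    - [0, 0, 0, 0, 0, 0, 0.8]
    - [0, 0, -0.01, 0, 0, 0, 0.8]
    - [0, 0, -0.015, 0, 0, 0, 0.8]
    - [0, 0, -0.02, 0, 0, 0, 0.8]
    - [0, 0, -0.02, 0, 0, 0, 0.8]
    - [0, 0, -0.025, 0, 0, 0, 0.8]
    - [0, 0, -0.03, 0, 0, 0, 0.8]
    - [0, 0, -0.03, 0, 0, 0, 0.8]
    - [0, 0, 0, 0, 0, 0, 0.8]
    - [0, 0, 0, 0, 0, 0, 0.8]

```text
t: 4.05
tool_pos: [474.5, -374.2, 237.2]
tcp_rot: [0.988, 0.155, 0.002, 0.003]
contact_force: [-0.9, -0.4, -0.5]
grip_width: 0.363
grasp_force: 24.8
```

Run:
```python
from h import *
import pickle
w=grab("wrist"); pickle.dump(w,open("w4.pkl","wb")); t=grab("top"); s=grab("side"); S=sensors.sense()
print(S["tool_pos"],S["grip_width"],S["contact_force"])
a=w["img"][:,:,::-1]; b=crop(s,306,250,60,3.2,None)
cv2.imwrite("pics/c4.png",cv2.resize(np.hstack([a,b[:384]]),(800,344)))
```

```text
[ 472.21746854 -372.05204403  232.29969252] 0.3610694286781584 [-0.36653948 -0.13896044 -0.6176531 ]
```

View pics/c4.png

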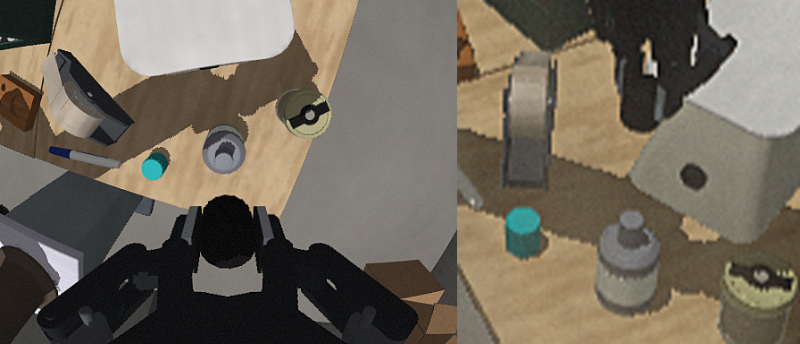

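The cap is held upright between the pads at about (225,230) and the bottle is still standing with its neck bare. I'll carry the cap to a viewing place in front of the block.

Request:
send_rows:
  moves:
    - [0, -0.01, 0, 0, 0, 0, 0.8]
    - [0, -0.025, 0, 0, 0, 0, 0.8]
    - [0, -0.025, 0, 0, 0, 0, 0.8]
    - [0, -0.025, 0, 0, 0, 0, 0.8]
    - [0, -0.025, 0, 0, 0, 0, 0.8]
    - [0, -0.025, 0, 0, 0, 0, 0.8]
    - [0, -0.025, 0, 0, 0, 0, 0.8]
    - [0, -0.025, 0, 0, 0, 0, 0.8]
    - [0, -0.025, 0, 0, 0, 0, 0.8]
    - [0, -0.025, 0, 0, 0, 0, 0.8]
    - [0, -0.025, 0, 0, 0, 0, 0.8]
    - [0, -0.025, 0, 0, 0, 0, 0.8]
    - [0, -0.025, 0, 0, 0, 0, 0.8]
    - [0, -0.025, 0, 0, 0, 0, 0.8]
    - [0, -0.015, 0, 0, 0, 0, 0.8]
    - [0, 0, 0, 0, 0, 0, 0.8]
    - [0, 0, 0, 0, 0, 0, 0.8]
    - [0, 0, 0, 0, 0, 0, 0.8]

```text
t: 5.7
tool_pos: [365.5, -39.9, 233.2]
tcp_rot: [0.988, 0.155, -0.0, 0.0]
contact_force: [0.6, 0.5, -0.5]
grip_width: 0.363
grasp_force: 24.8
```

Run:
```python
from h import *
import pickle
w=grab("wrist"); pickle.dump(w,open("w5.pkl","wb")); S=sensors.sense()
print(S["tool_pos"],S["tcp_rot"],S["grip_width"],S["contact_force"]); print(proj(w,[432,-19,24]))
cv2.imwrite("pics/w5.png",cv2.resize(w["img"][:,:,::-1],(800,600)))
```

```text
[365.72941857 -40.14999444 233.4170642 ] [ 9.87901292e-01  1.55083627e-01 -3.14854671e-04  8.30751787e-05] 0.36368380386545623 [ 0.70818255  0.07889963 -0.64920726]
[254.10194021 101.12254488]
```

View pics/w5.png

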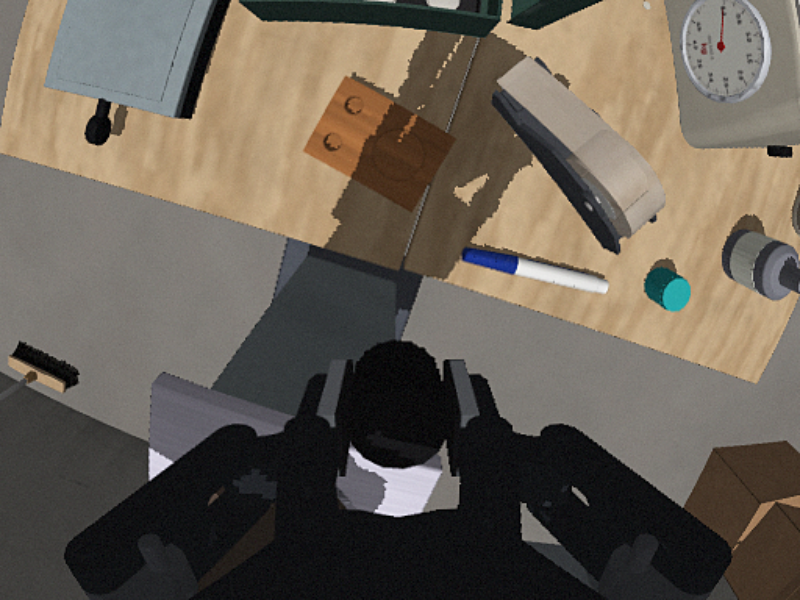

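The view shows the recess circle at about (398,153), which is (254.7,98) at native size. The pen holes are at (354,104) and (333,141), and the lug is at (98,130). I'll move closer for the second view.

Request:
send_rows:
  moves:
    - [0.012, 0, 0.02, 0, 0, 0, 0.8]
    - [0.012, 0, 0.02, 0, 0, 0, 0.8]
    - [0.012, 0, 0.02, 0, 0, 0, 0.8]
    - [0, 0, 0, 0, 0, 0, 0.8]
    - [0, 0, 0, 0, 0, 0, 0.8]
    - [0, 0, 0, 0, 0, 0, 0.8]

```text
t: 6.25
tool_pos: [400.1, -29.3, 174.1]
tcp_rot: [0.988, 0.155, -0.0, 0.0]
contact_force: [-0.6, -1.4, -0.5]
grip_width: 0.364
grasp_force: 24.9
```

Run:
```python
from h import *
import pickle
w1=pickle.load(open("w5.pkl","rb"))
w=grab("wrist"); pickle.dump(w,open("w6.pkl","wb")); S=sensors.sense()
print(S["tool_pos"],S["tcp_rot"]); p=proj(w,[432,-19,24]); print(p)
a=crop(w1,254.5,98,40,5,None); b=crop(w,*p,55,400/110,None)
for im in (a,b): 
    g=cv2.createCLAHE(4,(2,2))
    for i in range(3): im[:,:,i]=g.apply(im[:,:,i])
print([(int(254.5-40),int(98-40)),(int(p[0]-55),int(p[1]-55))])
cv2.imwrite("pics/c6.png",np.hstack([cv2.resize(a,(400,400)),cv2.resize(b,(400,400))]))
```

```text
[400.43263642 -29.3124159  174.63921277] [9.87936682e-01 1.54857525e-01 4.35944491e-04 2.62175397e-04]
[253.40456474 139.7123198 ]
[(214, 58), (198, 84)]
```

View pics/c6.png

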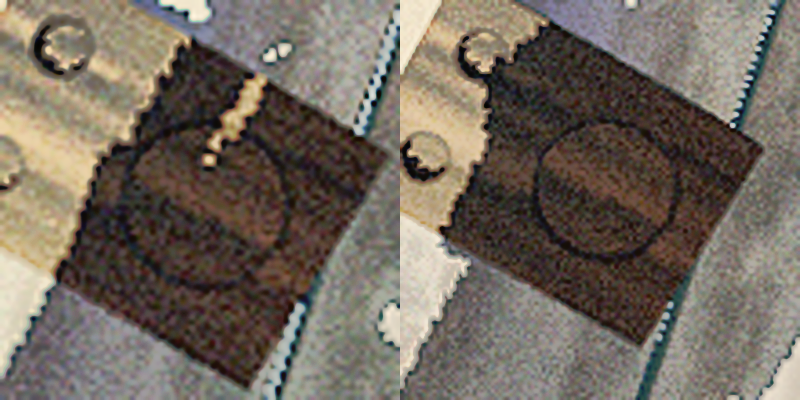

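The recess mouth is at (255.0,98.6) in the first view and (255.2,136.0) in the second. The block's corner is at (292,89) and (297.8,125.3).

Run:
```python
from h import *
import pickle
w1=pickle.load(open("w5.pkl","rb"));w=pickle.load(open("w6.pkl","rb")); t=grab("top")
a=(w1,255,98.6);b=(w,255.2,136);print(tri(a,b),tri((w1,292,89),(w,297.8,125.3)))
Xs=[plane(*a,24),plane(*b,24)];print(Xs,plane(t,241.3,214.9,24))
S=sensors.sense();R=Ro.from_quat(S["tcp_rot"]).as_matrix();print(R.T@(Xs[1]-S["tool_pos"]))
# held cap: expected silhouette if its axis is the tool axis; underside 11 below TCP
c=[w["Rc"]@np.zeros(3)]
m=(w["img"].max(2)<45)
r=[(v,np.where(m[v,200:320])[0][[0,-1]]+200) for v in range(215,240,3) if m[v,200:320].any()];print(r)
for zoff in(11,-25):
  q=[proj(w,S["tool_pos"]+R@np.array([16*np.cos(k),16*np.sin(k),zoff])) for k in np.linspace(0,6.28,40)]
  q=np.array(q);print(zoff,q.min(0),q.max(0))
```

```text
(array([435.12541895, -19.49160647,  18.04624638]), [[0.3, -0.0], [-0.4, 0.0]]) (array([459.6889362 , -56.33125368,  24.42128211]), [[-0.1, 0.0], [0.1, -0.0]])
[array([435.16096504, -19.08114482,  24.        ]), array([436.107653  , -19.55098915,  24.        ])] [431.21590549 -17.35955692  24.        ]
[ 36.54394562   1.44806434 150.94522016]
[(218, array([247, 261])), (221, array([239, 266])), (224, array([234, 271])), (227, array([232, 274])), (230, array([222, 296])), (233, array([221, 287])), (236, array([221, 288])), (239, array([202, 289]))]
11 [225.43957937 211.68914312] [280.46370796 260.0618326 ]
-25 [218.7370343  243.57787554] [286.27004613 298.25746154]
```

The recess is at (435.6,-19.3) and its height fits 24. The held cap's lower rim sits about 3 mm behind the tool axis, so I compensate with dx = 39 and dy = 1.5, then stop above the recess to check.

Request:
send_rows:
  moves:
    - [0.013, 0.0005, 0.01, 0, 0, 0, 0.8]
    - [0.013, 0.0005, 0.02, 0, 0, 0, 0.8]
    - [0.013, 0.0005, 0.02, 0, 0, 0, 0.8]
    - [0, 0, 0.02, 0, 0, 0, 0.8]
    - [0, 0, 0.02, 0, 0, 0, 0.8]
    - [0, 0, 0.02, 0, 0, 0, 0.8]
    - [0, 0, 0, 0, 0, 0, 0.8]
    - [0, 0, 0, 0, 0, 0, 0.8]
    - [0, 0, 0, 0, 0, 0, 0.8]

```text
t: 7.1
tool_pos: [438.9, -18.5, 65.3]
tcp_rot: [0.988, 0.155, 0.001, 0.0]
contact_force: [0.6, -0.2, -0.1]
grip_width: 0.361
grasp_force: 24.9
```

Run:
```python
from h import *
import pickle
w=grab("wrist"); pickle.dump(w,open("w7.pkl","wb")); S=sensors.sense()
print(S["tool_pos"],S["contact_force"]); p=proj(w,[435.6,-19.3,24]); print(p)
R=Ro.from_quat(S["tcp_rot"]).as_matrix()
for dx in(0,-3):
  q=np.array([proj(w,S["tool_pos"]+R@np.array([dx+16*np.cos(k),16*np.sin(k),11])) for k in np.linspace(0,6.28,60)]);print(dx,q.min(0),q.max(0))
q=np.array([proj(w,[435.6+19.5*np.cos(k),-19.3+19.5*np.sin(k),24]) for k in np.linspace(0,6.28,60)]);print("mouth",q.min(0),q.max(0))
u,v=int(p[0])-60,int(p[1])-60; print(u,v)
b=crop(w,*p,60,5,None);g=cv2.createCLAHE(3,(2,2))
for i in range(3): b[:,:,i]=g.apply(b[:,:,i])
cv2.imwrite("pics/c7.png",b)
```

```text
[439.26417811 -18.46451534  65.5581149 ] [ 0.32048558 -0.71393928  0.33609744]
[252.58558292 220.61677221]
0 [225.41705119 211.56260975] [280.41170781 259.89653615]
-3 [225.6290649  216.45020733] [280.22561847 263.99962923]
mouth [223.97296936 193.60766139] [281.20148318 245.50598733]
192 160
```

View pics/c7.png

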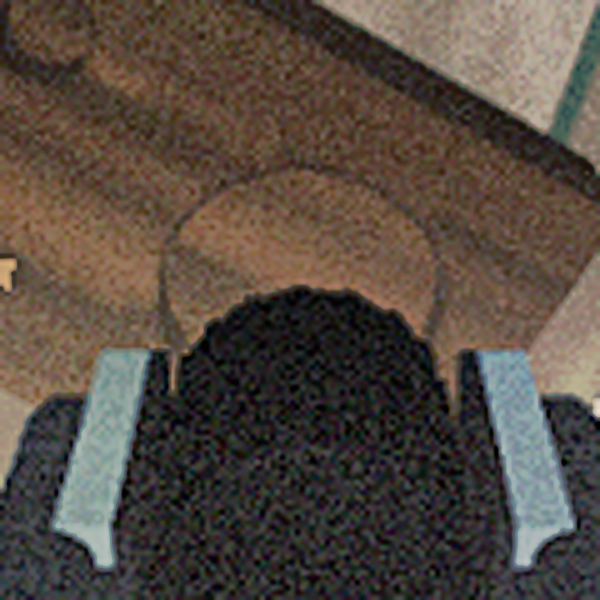

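The mouth is centred at u≈252 with its top at v≈193. The cap apex is at (254,217) and fits forward–back, but needs −1.3 mm in tool y. I'll lower in stages and watch the force.

Request:
send_rows:
  moves:
    - [0, -0.0013, 0.006, 0, 0, 0, 0.8]
    - [0, 0, 0.01, 0, 0, 0, 0.8]
    - [0, 0, 0.01, 0, 0, 0, 0.8]
    - [0, 0, 0.006, 0, 0, 0, 0.8]
    - [0, 0, 0.003, 0, 0, 0, 0.8]
    - [0, 0, 0, 0, 0, 0, 0.8]
    - [0, 0, 0, 0, 0, 0, 0.8]
    - [0, 0, 0, 0, 0, 0, 0.8]

```text
t: 7.82
tool_pos: [437.3, -16.9, 28.6]
tcp_rot: [0.988, 0.155, -0.0, 0.0]
contact_force: [0.3, 0.7, 0.5]
grip_width: 0.363
grasp_force: 24.7
```

Run:
```python
from h import *
w=grab("wrist"); S=sensors.sense()
print(S["tool_pos"],S["contact_force"],S["torque"])
p=[253,225]
b=crop(w,*p,60,5,None);g=cv2.createCLAHE(3,(2,2))
for i in range(3): b[:,:,i]=g.apply(b[:,:,i])
cv2.imwrite("pics/c8.png",b)
```

```text
[437.39232715 -16.95403778  28.75637968] [ 0.5908952  -0.01085338 -0.56788669] [-0.01519274  0.03156518  0.00282149]
```

No contact, with the underside at about 17.7 mm, below the 24 mm mouth: the cap is inside the recess. Lowering to touch.

Request:
send_rows:
  moves:
    - [0, 0, 0.001, 0, 0, 0, 0.8]
    - [0, 0, 0.001, 0, 0, 0, 0.8]
    - [0, 0, 0.001, 0, 0, 0, 0.8]
    - [0, 0, 0, 0, 0, 0, 0.8]
    - [0, 0, 0, 0, 0, 0, 0.8]

```text
t: 8.28
tool_pos: [437.7, -16.8, 27.1]
tcp_rot: [0.988, 0.155, -0.0, -0.0]
contact_force: [-3.8, 1.5, 11.0]
grip_width: 0.354
grasp_force: 25.6
```

Contact is 11 N at the expected floor height: 27.1 − 13.4 ≈ 13.7 mm, using the TCP reading of 85.4 at the grasp. Ease off, release and rise.

Request:
send_rows:
  moves:
    - [0, 0, -0.001, 0, 0, 0, 0.8]
    - [0, 0, 0, 0, 0, 0, 0.8]
    - [0, 0, 0, 0, 0, 0, 0.5]
    - [0, 0, 0, 0, 0, 0, 0.3]
    - [0, 0, 0, 0, 0, 0, 0.1]
    - [0, 0, 0, 0, 0, 0, 0]
    - [0, 0, 0, 0, 0, 0, 0]
    - [0, 0, 0, 0, 0, 0, 0]
    - [0, 0, -0.01, 0, 0, 0, 0]
    - [0, 0, -0.02, 0, 0, 0, 0]
    - [0, 0, -0.03, 0, 0, 0, 0]
    - [0, 0, -0.03, 0, 0, 0, 0]
    - [0, 0, -0.03, 0, 0, 0, 0]
    - [0, 0, -0.03, 0, 0, 0, 0]
    - [-0.03, 0, 0, 0, 0, 0, 0]
    - [-0.03, 0, 0, 0, 0, 0, 0]
    - [0, 0, 0, 0, 0, 0, 0]
    - [0, 0, 0, 0, 0, 0, 0]
    - [0, 0, 0, 0, 0, 0, 0]

```text
t: 9.87
tool_pos: [380.9, -35.4, 177.5]
tcp_rot: [0.988, 0.155, 0.001, 0.0]
contact_force: [0.9, -0.5, 0.8]
grip_width: 1.002
grasp_force: 0.0
```

Run:
```python
from h import *
import pickle
w=grab("wrist"); pickle.dump(w,open("w9.pkl","wb")); S=sensors.sense(); t=grab("top");s=grab("side")
print(S["tool_pos"],S["contact_force"])
# cap: expect top disc at recess xy, z=50
for d in(w,t,s):
    X=[435.6,-19.3,50];p=proj(d,X);print(d["n"],p)
    print([(b[0],b[1],b[2],np.round(b[3][1],1)) for b in blob(d,*p,lambda a:a.max(2)<(50 if d["n"]=="wrist" else 65),40,15)])
    q=np.array([proj(d,[X[0]+16*np.cos(k),X[1]+16*np.sin(k),z]) for k in np.linspace(0,6.28,60) for z in(24,50)]);print("expected bbox",q.min(0),q.max(0)-q.min(0))
# lug
for d in(w,t,s):
    p=proj(d,[397.6,235.3,28]);print(d["n"],p,[(b[0],b[1],b[2]) for b in blob(d,*p,lambda a:a.max(2)<70,40,10)])
```

```text
[381.17635476 -35.34422036 177.40906647] [0.92093908 0.5609219  0.13501585]
wrist [254.82756817 118.65213233]
[(945.5, array([253.8, 119.1]), (237, 101, 35, 37), array([34.3, 35.3]))]
expected bbox [237.15500939 100.2456803 ] [35.34994683 35.75750164]
top [241.67233473 211.96936592]
[(21.0, array([246.1, 222.7]), (241, 221, 11, 4), array([ 2.8, 11.8])), (201.5, array([230.5, 227.1]), (217, 221, 38, 13), array([10.6, 40.3])), (35.0, array([278. , 202.1]), (273, 197, 12, 10), array([ 6.2, 12.7])), (56.0, array([243.3, 178.7]), (236, 175, 16, 8), array([ 4.4, 18.9]))]
expected bbox [236.27812595 206.66034902] [10.94027515 12.03124241]
side [239.61719481 200.57491226]
[(112.0, array([239.3, 204.4]), (234, 198, 11, 14), array([10.5, 14.1])), (60.0, array([222.8, 177.7]), (215, 173, 15, 9), array([ 5.6, 17.7]))]
expected bbox [234.47517813 197.28059099] [10.55775112 12.96337995]
wrist [37.52553435 94.23312881] [(397.0, array([37.6, 94.1]), (28, 76, 19, 33))]
top [156.98979645 228.00074501] [(35.0, array([156.2, 228.5]), (154, 222, 5, 13))]
side [202.64958553 166.38861604] [(72.5, array([222.4, 177.4]), (215, 173, 15, 9)), (34.0, array([202.7, 166.2]), (199, 164, 10, 6))]
```

The cap is seated upright: its outline matches the expected outline at the recess in both wrist (237,101,35x37) and side (234,198). I'll now move in front of the lug and turn the yaw towards the pad.

Request:
send_rows:
  moves:
    - [0.003, -0.02, 0, 0, 0, 0, 0]
    - [0.003, -0.02, 0, 0, 0, 0, 0]
    - [0.003, -0.02, 0, 0, 0, 0, 0]
    - [0.003, -0.02, 0, 0, 0, 0, 0]
    - [0.003, -0.02, 0, 0, 0, 0, 0]
    - [0.003, -0.02, 0, 0, 0, 0, 0]
    - [0.003, -0.02, 0, 0, 0, 0, 0]
    - [0.003, -0.02, 0, 0, 0, 0, 0]
    - [0.003, -0.02, 0, 0, 0, 0, 0]
    - [0.003, -0.02, 0, 0, 0, 0, 0]
    - [0.003, -0.02, 0, 0, 0, 0, 0]
    - [0.003, -0.02, 0, 0, 0, 0, 0]
    - [0.003, -0.02, 0, 0, 0, 0, 0]
    - [0, 0, 0, 0, 0, 0.1, 0]
    - [0, 0, 0, 0, 0, 0.1, 0]
    - [0, 0, 0, 0, 0, 0.1, 0]
    - [0, 0, 0, 0, 0, 0, 0]
    - [0, 0, 0, 0, 0, 0, 0]
    - [0, 0, 0, 0, 0, 0, 0]

```text
t: 11.6
tool_pos: [337.7, 224.3, 176.6]
tcp_rot: [1.0, 0.007, -0.0, 0.0]
contact_force: [-0.3, 0.9, -0.7]
grip_width: 1.002
grasp_force: 0.0
```

Run:
```python
from h import *
import pickle
w=grab("wrist"); pickle.dump(w,open("w10.pkl","wb")); S=sensors.sense(); t=grab("top"); w9=pickle.load(open("w9.pkl","rb"))
R=Ro.from_quat(S["tcp_rot"]).as_matrix();print(S["tool_pos"],R.round(3)[:,0])
for d in(w,t):
    p=proj(d,[472.6,235.2,34]);im=cv2.GaussianBlur(d["img"],(3,3),0).astype(int)
    ref=im[int(p[1])-3:int(p[1])+4,int(p[0])-3:int(p[0])+4].reshape(-1,3).mean(0);print(d["n"],p,ref)
    m=(np.abs(im-ref).max(2)<28).astype(np.uint8);m=cv2.morphologyEx(m,cv2.MORPH_OPEN,np.ones((3,3)))
    cs,_=cv2.findContours(m,0,1);c=max((c for c in cs if cv2.pointPolygonTest(c,(float(p[0]),float(p[1])),False)>=0),key=cv2.contourArea)
    if d["n"]=="wrist": W=np.array([plane(d,*q[0],34)[:2] for q in c])
    else: W=np.array([plane(d,*q[0],34)[:2] for q in c])
    r=cv2.minAreaRect(W.astype(np.float32));print("lid rect",np.round(r[0],1),np.round(r[1],1),r[2]);print(np.round(cv2.boxPoints(r),1).tolist())
obs=[]
for d in(w,w9,t):
    p=proj(d,[397.6,235.3,28]);b=blob(d,*p,lambda a:a.max(2)<60,40,10);print(d["n"],p,[(x[0],x[1],x[2]) for x in b])
cv2.imwrite("pics/w10.png",w["img"][:,:,::-1])
```

```text
[337.6285928  224.23277912 176.6682157 ] [ 1.     0.013 -0.   ]
wrist [244.17795723  36.34600372] [56.87755102 61.3877551  63.12244898]
lid rect [403.6 187.9] [193.7 168.7] 25.17108154296875
[[280.0, 223.10000610351562], [351.79998779296875, 70.4000015258789], [527.0999755859375, 152.8000030517578], [455.3999938964844, 305.5]]
top [156.99883689 202.99039273] [83.63265306 87.24489796 86.42857143]
lid rect [468.1 215.5] [104.2 111.1] 0.25078609585762024
[[415.70001220703125, 270.79998779296875], [416.20001220703125, 159.8000030517578], [520.4000244140625, 160.1999969482422], [519.9000244140625, 271.29998779296875]]
wrist [243.42638758 113.48209933] [(442.5, array([243.4, 110.8]), (237, 90, 14, 41))]
wrist [37.52553435 94.23312881] [(394.0, array([37.6, 94.1]), (28, 76, 19, 33))]
top [156.98979645 228.00074501] [(124.5, array([160. , 264.1]), (151, 249, 19, 32)), (28.5, array([138.3, 249.8]), (133, 247, 11, 6)), (74.0, array([133.7, 241.6]), (124, 235, 17, 13)), (64.0, array([168. , 239.4]), (162, 233, 11, 12)), (112.5, array([154.5, 234. ]), (148, 221, 12, 25)), (95.5, array([142.2, 211.5]), (135, 201, 14, 22))]
```

Run:
```python
from h import *
import pickle
w=pickle.load(open("w10.pkl","rb"));w9=pickle.load(open("w9.pkl","rb"));t=grab("top");t["img"]=cv2.imread("pics/top0.png")[:,:,::-1].copy()
# warmth R-B separates wood from grey lid; row edge in each column
def edge(d,us,v0,v1,z):
    P=[]
    im=cv2.GaussianBlur(d["img"],(3,3),0).astype(float);q=im[:,:,0]-im[:,:,2]
    g=im.sum(2)
    for u in us:
        col=q[v0:v1,u]; k=np.argmax(np.diff(col)); P.append(plane(d,u,v0+k+.5,z)[:2])
    P=np.array(P);
    for _ in range(3):
        f=np.polyfit(P[:,1],P[:,0],1);r=P[:,0]-np.polyval(f,P[:,1]);P=P[abs(r)<max(1.,1.5*r.std())]
    return f,len(P),r.std(),P
for d,us,v0,v1 in((w,[*range(165,225),*range(262,320)],50,110),(t,[*range(137,151),*range(163,180)],212,232)):
    f,n,sd,P=edge(d,us,v0,v1,22);print(d["n"],"front edge slope dx/dy",f[0],"x at 235:",np.polyval(f,235),n,sd)
for d in(w,w9,t):
    p=proj(d,[397.6,235.3,28]);m=(d["img"].max(2)<60)
    u0,v0=int(p[0]),int(p[1])
    for v in range(v0-26,v0+26,3 if d is not t else 1):
        k=np.where(m[v,max(0,u0-20):u0+20])[0]
        if len(k): print(v,k[0]+max(0,u0-20),k[-1]+max(0,u0-20),len(k),end="; ")
    print()
S=sensors.sense()
print(plane(w,243.5,130.5,28),plane(w,243.5,120,41))
```

```text
wrist front edge slope dx/dy 0.029347019947619863 x at 235: 419.25738626208204 116 0.27403020748281465
top front edge slope dx/dy 0.026689095899984545 x at 235: 415.11434320901554 31 4.988090872586943e-14
87 225 247 2; 90 225 247 10; 93 239 249 11; 96 239 249 11; 99 239 249 11; 102 239 249 11; 105 238 249 12; 108 237 250 14; 111 237 249 13; 114 237 249 13; 117 237 250 14; 120 237 249 13; 123 237 262 14; 126 237 248 12; 129 237 249 13; 
77 37 41 5; 80 36 45 10; 83 35 51 11; 86 35 43 9; 89 32 43 12; 92 30 46 17; 95 29 56 19; 98 28 46 19; 101 28 45 18; 104 29 43 15; 107 31 41 11; 
222 136 175 40; 223 156 158 3; 224 156 157 2; 225 156 157 2; 226 156 157 2; 227 155 158 4; 228 155 158 4; 229 155 158 4; 230 155 158 4; 231 155 158 4; 232 155 158 4; 233 155 157 3; 234 155 157 3; 
[380.7600694  235.10752593  28.        ] [392.46726603 234.71900957  41.        ]
```

Results:
- The pad's yaw is about −0.028 rad.
- The lug is at about (393.5,235.1): its near end at 380.8+13 and the lid's front edge at 419.3−26 agree.

I'll align the yaw, move over the lug at z≈90 and remeasure.

Request:
send_rows:
  moves:
    - [0, 0, 0, 0, 0, 0.041, 0]
    - [0.014, -0.003, 0.015, 0, 0, 0, 0]
    - [0.014, -0.003, 0.02, 0, 0, 0, 0]
    - [0.014, -0.003, 0.02, 0, 0, 0, 0]
    - [0.014, -0.0035, 0.02, 0, 0, 0, 0]
    - [0, 0, 0.01, 0, 0, 0, 0]
    - [0, 0, 0, 0, 0, 0, 0]
    - [0, 0, 0, 0, 0, 0, 0]
    - [0, 0, 0, 0, 0, 0, 0]

```text
t: 12.5
tool_pos: [393.5, 235.0, 92.4]
tcp_rot: [1.0, -0.014, 0.0, -0.0]
contact_force: [0.6, -0.4, 0.1]
grip_width: 1.001
grasp_force: 0.0
```

Run:
```python
from h import *
import pickle
w0=pickle.load(open("w10.pkl","rb"));w=grab("wrist");pickle.dump(w,open("w11.pkl","wb"));S=sensors.sense()
R=Ro.from_quat(S["tcp_rot"]).as_matrix();print(S["tool_pos"],R[:,0].round(3))
p=proj(w,[393.5,235.1,28]);print(p);m=(w["img"].max(2)<60);u0,v0=map(int,p)
for v in range(v0-45,v0+45,4):
    k=np.where(m[v,u0-30:u0+30])[0]
    if len(k): print(v,k[0]+u0-30,k[-1]+u0-30,len(k),end="; ")
q=np.array([proj(w,[393.5+13*np.cos(k),235.1+s,28+13*np.sin(k)]) for k in np.linspace(0,6.28,60) for s in(-6,6)]);print("expected disc bbox",q.min(0),q.max(0))
```

```text
[393.89540271 235.20322385  92.77370509] [ 1.    -0.029  0.001]
[253.65971653 203.6445071 ]
158 224 281 29; 162 223 269 3; 166 223 261 3; 170 224 270 16; 174 247 260 14; 178 247 260 14; 182 247 260 14; 186 247 260 14; 190 246 261 16; 194 246 261 16; 198 246 261 16; 202 246 261 16; 206 246 261 16; 210 246 261 16; 214 246 261 16; 218 246 260 15; 246 273 273 1; expected disc bbox [244.75793919 186.04011979] [262.22026255 221.21427856]
```

The lug outline (246–261, 187–221) matches the prediction for z=28 from both heights, so position and height check out. Descend 79 mm and pinch.

Request:
send_rows:
  moves:
    - [0, 0, 0.015, 0, 0, 0, 0]
    - [0, 0, 0.02, 0, 0, 0, 0]
    - [0, 0, 0.02, 0, 0, 0, 0]
    - [0, 0, 0.016, 0, 0, 0, 0]
    - [0, 0, 0.008, 0, 0, 0, 0]
    - [0, 0, 0, 0, 0, 0, 0]
    - [0, 0, 0, 0, 0, 0, 0.4]
    - [0, 0, 0, 0, 0, 0, 0.7]
    - [0, 0, 0, 0, 0, 0, 0.85]
    - [0, 0, 0, 0, 0, 0, 1]
    - [0, 0, 0, 0, 0, 0, 1]
    - [0, 0, 0, 0, 0, 0, 1]
    - [0, 0, 0, 0, 0, 0, 1]
    - [0, 0, 0, 0, 0, 0, 1]
    - [0, 0, 0, 0, 0, 0, 1]
    - [0, 0, 0, 0, 0, 0, 1]
  squeeze: 45

```text
t: 13.88
tool_pos: [394.2, 235.7, 13.1]
tcp_rot: [1.0, -0.015, 0.0, -0.001]
contact_force: [-2.3, 5.3, 3.5]
grip_width: 0.132
grasp_force: 46.6
```

The lug is pinched at 11.2 mm opening. Swing the first 20 degrees along the arc and check.

Request:
send_rows:
  moves:
    - [0.0003, 0, -0.0058, 0, 0, 0, 1]
    - [0.0007, 0, -0.006, 0, 0, 0, 1]
    - [0.001, 0, -0.0059, 0, 0, 0, 1]
    - [0.0011, 0, -0.0058, 0, 0, 0, 1]
    - [0.0014, 0, -0.0058, 0, 0, 0, 1]
    - [0.0017, 0, -0.0057, 0, 0, 0, 1]
    - [0.0019, 0, -0.0056, 0, 0, 0, 1]
    - [0.0022, 0, -0.0056, 0, 0, 0, 1]
    - [0, 0, 0, 0, 0, 0, 1]
    - [0, 0, 0, 0, 0, 0, 1]

```text
t: 14.72
tool_pos: [405.3, 235.4, 58.8]
tcp_rot: [1.0, -0.015, 0.001, -0.001]
contact_force: [3.1, 4.8, -4.7]
grip_width: 0.131
grasp_force: 44.6
```

Forces are small. Continue to 45 degrees.

Request:
send_rows:
  moves:
    - [0.0024, 0, -0.0054, 0, 0, 0, 1]
    - [0.0026, 0, -0.0053, 0, 0, 0, 1]
    - [0.0029, 0, -0.0052, 0, 0, 0, 1]
    - [0.0031, 0, -0.0051, 0, 0, 0, 1]
    - [0.0033, 0, -0.0049, 0, 0, 0, 1]
    - [0.0035, 0, -0.0048, 0, 0, 0, 1]
    - [0.0037, 0, -0.0046, 0, 0, 0, 1]
    - [0.0039, 0, -0.0045, 0, 0, 0, 1]
    - [0.0041, 0, -0.0043, 0, 0, 0, 1]
    - [0.0043, 0, -0.0041, 0, 0, 0, 1]
    - [0, 0, 0, 0, 0, 0, 1]
    - [0, 0, 0, 0, 0, 0, 1]

```text
t: 15.72
tool_pos: [437.2, 234.5, 105.6]
tcp_rot: [1.0, -0.015, -0.001, -0.001]
contact_force: [1.3, 7.0, -7.6]
grip_width: 0.132
grasp_force: 44.1
```

Request:
send_rows:
  moves:
    - [0.0045, 0, -0.0039, 0, 0, 0, 1]
    - [0.0046, 0, -0.0037, 0, 0, 0, 1]
    - [0.0048, 0, -0.0035, 0, 0, 0, 1]
    - [0.0049, 0, -0.0033, 0, 0, 0, 1]
    - [0.0051, 0, -0.0031, 0, 0, 0, 1]
    - [0.0052, 0, -0.0028, 0, 0, 0, 1]
    - [0, 0, 0, 0, 0, 0, 1]
    - [0, 0, 0, 0, 0, 0, 1]
    - [0, 0, 0, 0, 0, 0, 1]
    - [0, 0, 0, 0, 0, 0, 1]

```text
t: 16.55
tool_pos: [464.4, 233.7, 125.2]
tcp_rot: [1.0, -0.015, -0.003, -0.001]
contact_force: [-1.5, 7.4, -6.4]
grip_width: 0.132
grasp_force: 44.1
```

Run:
```python
from h import *
S=[]
for i in range(4):
    s=grab("side") if i%2 else grab("top");q=sensors.sense();S.append([*q["tool_pos"],*q["contact_force"]])
    cv2.imwrite(f"pics/end{i}.png",s["img"][:,:,::-1])
print(np.round(S,1))
w=grab("wrist");cv2.imwrite("pics/endw.png",w["img"][:,:,::-1])
import pickle;pickle.dump(w,open("w12.pkl","wb"))
# predicted lid points for various angles: lid edge line (front, top) corners in wrist and side
s=grab("side");H=np.array([529.5,231.3,22.]);ex=np.array([1,-.028,0]);ey=np.array([.028,1,0]);ez=np.array([0,0,1.])
for th in(50,55,60,65):
    a=np.radians(th);c,n=np.cos(a),np.sin(a)
    L=lambda x,y,z:H+ex*(-x*c+z*n)+ey*y+ez*(x*n+z*c)
    print(th,[proj(w,L(110,y,z)).round(1).tolist() for y in(-60,60) for z in(0,12)],[proj(s,L(110,y,12)).round(1).tolist() for y in(-75,75)],L(136,0,6).round(1))
```

```text
[[464.3 233.7 125.2  -1.8   8.2  -6. ]
 [464.3 233.8 125.2  -0.8   7.9  -5.4]
 [464.3 233.7 125.2  -1.4   8.7  -6. ]
 [464.3 233.7 125.2  -1.6   8.2  -6. ]]
50 [[349.2, 237.1], [354.7, 229.7], [160.3, 237.4], [154.7, 230.1]] [[226.9, 152.5], [213.0, 131.3]] [446.7 233.6 130. ]
55 [[353.5, 230.6], [359.1, 220.8], [156.0, 231.0], [150.2, 221.2]] [[229.2, 150.7], [215.1, 129.6]] [456.4 233.3 136.8]
60 [[357.8, 222.2], [363.5, 209.9], [151.5, 222.6], [145.7, 210.3]] [[231.5, 149.0], [217.3, 128.1]] [466.7 233.1 142.8]
65 [[362.2, 211.9], [367.8, 196.8], [147.1, 212.3], [141.4, 197.3]] [[234.0, 147.5], [219.6, 126.7]] [477.5 232.8 147.8]
```

Displacement suggests about 58 degrees. I'll measure the lid's front edge in the wrist image, since the tool frame and the angle both show there.

Run:
```python
from h import *
import pickle
w=pickle.load(open("w12.pkl","rb"))
im=cv2.GaussianBlur(w["img"],(3,3),0).astype(int)
for u in(158,170,182,325,337,349):
    print(u,[(v,im[v,u].tolist()) for v in range(194,240,3)])
```

```text
158 [(194, [70, 76, 78]), (197, [66, 70, 72]), (200, [67, 71, 73]), (203, [68, 74, 76]), (206, [69, 75, 76]), (209, [67, 73, 74]), (212, [85, 92, 95]), (215, [94, 100, 105]), (218, [91, 98, 102]), (221, [157, 169, 174]), (224, [148, 158, 163]), (227, [150, 158, 161]), (230, [207, 176, 136]), (233, [204, 177, 139]), (236, [205, 179, 142]), (239, [203, 176, 139])]
170 [(194, [68, 74, 77]), (197, [70, 74, 77]), (200, [66, 72, 75]), (203, [71, 76, 78]), (206, [67, 74, 76]), (209, [72, 77, 79]), (212, [69, 76, 78]), (215, [69, 74, 76]), (218, [69, 75, 78]), (221, [86, 92, 95]), (224, [155, 166, 169]), (227, [144, 158, 164]), (230, [198, 169, 128]), (233, [197, 169, 134]), (236, [202, 175, 137]), (239, [202, 175, 137])]
182 [(194, [67, 74, 76]), (197, [68, 73, 76]), (200, [69, 74, 76]), (203, [68, 75, 77]), (206, [69, 76, 78]), (209, [69, 75, 77]), (212, [70, 75, 77]), (215, [69, 74, 78]), (218, [70, 76, 78]), (221, [70, 76, 78]), (224, [63, 68, 69]), (227, [153, 164, 170]), (230, [34, 34, 37]), (233, [203, 173, 133]), (236, [205, 177, 138]), (239, [208, 180, 142])]
325 [(194, [68, 72, 73]
[... 308 characters left out ...]
 [205, 177, 137])]
337 [(194, [68, 71, 74]), (197, [66, 73, 75]), (200, [69, 72, 74]), (203, [70, 76, 78]), (206, [70, 74, 77]), (209, [69, 76, 78]), (212, [71, 75, 77]), (215, [69, 74, 76]), (218, [71, 75, 79]), (221, [69, 74, 76]), (224, [66, 70, 72]), (227, [67, 70, 74]), (230, [95, 79, 60]), (233, [95, 79, 62]), (236, [96, 80, 61]), (239, [97, 80, 62])]
349 [(194, [68, 73, 76]), (197, [67, 72, 74]), (200, [68, 72, 75]), (203, [72, 77, 80]), (206, [66, 71, 74]), (209, [67, 72, 73]), (212, [67, 73, 74]), (215, [68, 73, 75]), (218, [70, 75, 77]), (221, [66, 70, 73]), (224, [68, 72, 74]), (227, [70, 71, 70]), (230, [98, 82, 63]), (233, [98, 83, 64]), (236, [97, 81, 65]), (239, [98, 82, 64])]
```

The edge lies at v≈228.5, giving about 56.5 degrees, while TCP travel gives about 58. Advance about 2 degrees further along the arc.

Request:
send_rows:
  moves:
    - [0.0022, 0, -0.0012, 0, 0, 0, 1]
    - [0.0022, 0, -0.0012, 0, 0, 0, 1]
    - [0, 0, 0, 0, 0, 0, 1]
    - [0, 0, 0, 0, 0, 0, 1]
    - [0, 0, 0, 0, 0, 0, 1]
    - [0, 0, 0, 0, 0, 0, 1]

```text
t: 17.35
tool_pos: [467.8, 233.6, 127.1]
tcp_rot: [1.0, -0.015, -0.004, -0.001]
contact_force: [-1.8, 7.8, -6.3]
grip_width: 0.128
grasp_force: 43.9
```

Run:
```python
from h import *
from scipy.optimize import brentq
w=grab("wrist");S=sensors.sense();print(S["tool_pos"],S["contact_force"],S["grip_width"])
im=cv2.GaussianBlur(w["img"],(3,3),0).astype(int);q=im[:,:,0]-im[:,:,2]
vs=[(u,200+int(np.argmax(q[200:245,u]>8))) for u in(158,170,325,337,349)];print(vs)
# angle for which the lid's lower front edge falls on the measured row; hinge tied to the tool by the lug
ex=np.array([1,-.028,0]);ey=np.array([.028,1,0]);ez=np.array([0,0,1.])
H=np.array([529.5,231.3,22.])
def v(th,z,y=60):
    a=np.radians(th);c,n=np.cos(a),np.sin(a);return proj(w,H+ex*(-110*c+z*n)+ey*y+ez*(110*n+z*c))[1]
m=np.mean([b for _,b in vs])-.5
for z in(0,2,4): print(z,brentq(lambda t:v(t,z)-m,40,75))
t=np.array(S["tool_pos"])-[394.2,235.7,13.1]
print(np.degrees(np.arctan2(t[2]+6,136-t[0]*1.0))-2.53)
s=grab("side");tp=grab("top")
for d,X in((s,[470.5,-372,100]),(tp,[435.6,-19.3,50]),(s,[435.6,-19.3,50])):
    p=proj(d,X);print(d["n"],p,[(b[0],b[1],b[2]) for b in blob(d,*p,lambda a:a.max(2)<65,15,15)],d["img"][int(p[1]),int(p[0])])
```

```text
[467.84310586 233.61736142 127.11208017] [-1.86232868  8.01369933 -7.27080189] 0.12781148772595063
[(158, 229), (170, 230), (325, 233), (337, 230), (349, 229)]
0 58.22162323677442
2 57.19554479505221
4 56.201162836778984
60.01413135812231
side [306.97594616 265.29306304] [] [115 112 113]
top [241.67233473 211.96936592] [(75.5, array([241. , 213.9]), (237, 209, 9, 11))] [54 50 48]
side [239.61719481 200.57491226] [(102.5, array([239.4, 204.2]), (234, 197, 11, 14))] [42 39 35]
```

The two estimates are 60.0 degrees from TCP travel and about 58.5 from the edge. A half-degree nudge centres them. The cap is still seated and the grip is steady.

Request:
send_rows:
  moves:
    - [0.0012, 0, -0.0006, 0, 0, 0, 1]
    - [0, 0, 0, 0, 0, 0, 1]
    - [0, 0, 0, 0, 0, 0, 1]
    - [0, 0, 0, 0, 0, 0, 1]
    - [0, 0, 0, 0, 0, 0, 1]
    - [0, 0, 0, 0, 0, 0, 1]

```text
t: 18.0
tool_pos: [468.7, 233.6, 127.5]
tcp_rot: [1.0, -0.015, -0.004, -0.001]
contact_force: [-2.2, 8.9, -7.1]
grip_width: 0.127
grasp_force: 43.8
```

Run:
```python
from bench import sensors, ticket
s=sensors.sense();print(s["t"],s["tool_pos"],s["contact_force"],s["grasp_force"],s["grip_width"])
if s["grasp_force"]>35 and s["grip_width"]>.1: print(ticket.close_job())
```

```text
18.0 [468.70550224 233.57563447 127.51292581] [-2.22666811  8.8990429  -7.06985314] 43.82323443889618 0.12709909264617245
the job is handed in; nothing more can be done
None
```

The job is handed in at 18 s: the cap sits upright in the block's recess, and the arm is still gripping the lug with the lid at about 60 degrees (my two estimates were about 1.5 degrees apart). The bottle was standing when last viewed, just after the cap came off, and none of the other items were touched.

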